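# Fold out the clamp's crank handle and wind the jaw up to the work

## Robot

A 6-joint arm with a two-finger parallel gripper is mounted at the origin on a cart in front of the work surface, level with it; the furniture and walls round the work are solid. World frame = base frame: x ahead of the robot, y to its left, z up, the work surface at z = 0. Lengths are in m, angles in degrees, forces in N, time in s.
With the tool pointing down it reaches from about 0.3 to 0.75 m from the base axis. Payload 8.5 kg.
Tool frame: the origin (TCP) lies at the very end of the fingers, on their centre line; the grasp point (between the pads) lies 19 mm behind it (env.grip_point_offset is the distance from the TCP to the grasp point, in m); z points along the fingers, y is the direction in which the jaws open and shut (so a half turn about z gives the same grasp; the last joint's range is limited). The gripper opens to 85 mm and grips with 20 to 120 N. Pads are 22 mm wide; open, the fingers measure 114 mm over their backs; the gripper's body (76 mm by 85 mm) begins 54 mm behind the grasp point. The pads swing forward as they close: fully open they stand 13 mm farther back than shut.
Start: joints at [-80.518, 21.807, 74.336, -0, 83.858, -12.336], TCP at [0.204, -0.511, 0.231] pointing down, gripper open.
Joint ranges: [-178.18, 178.18], [-50.72, 133.34], [12.68, 142.11], [-81.47, 261.47], [9.98, 163.14], [-165.26, 165.26]. Speed limits (degrees/s): [136.94, 136.94, 180, 180, 180, 180].

## Interface

Orientations are given as a 3x3 rotation matrix whose columns are the frame's x, y, z axes.
In Python, from rig import env gives the robot as it stands.
- The arm moves only by the tool move_arm, never from a script. Its argument "moves" is a list of rows, each a list of 4 numbers: the shift along the tool's x, y, z in mm, then the turn about the tool's z in rad. In form: [[tx, ty, tz, spin], ...]. A call has 1 to 20 rows; each row is the pose to reach, as a shift and turn from the pose commanded when the call began, along the tool's axes at that moment; what a row does not reach only later rows make up. A row lasts 1/10 s, in which the tool goes at most 50 mm and 8.59 degrees, less where a joint would pass 70% of its speed; a pose out of reach is approached as far as the arm can. A call with a gripper value outside its range is refused whole. "grip" is the closure, from 0 (fully open) to 1 (shut), set as the call begins (left out, the last holds). The fingers move at their own pace and stop on an object; "grip_force" is the grip in N (left out, the last holds). Time passes only in rows, so rows that repeat a pose let the fingers close. It gives the time, the measured TCP pose, the force and the opening at its end, in the units of the state.
- env.observe(): the state, without advancing time (a new reading comes with each control period).
- env.get_image(name): name is "side" or "top"; returns the picture (400x640x3 uint8, red, green, blue); there is no depth.
- env.get_calibration(name): a dict with "fovy" (degrees; the focal length in pixels is half the picture's height over the tangent of half this angle, whatever the lens; pixels are square), "cx", "cy" (the principal point, pixels), "k1" (the pictures are not rectified: a ray, as slopes to the right and down, at radius r is drawn at 1 + k1 r^2 times it, then the intrinsics apply), "extrinsics" (4x4, takes a point from world to camera coordinates). Camera axes: x right, y up, looking along -z (the intrinsics and any distortion apply to the point x, -y, -z); pixel columns grow to the right and rows downward; lengths in m; the calibration is good to about 2 mm. A picture is of the moment at which its call begins. get_calibration takes no time and is no camera call.
- env.close_job(): hands the job in, once; it reports no verdict.
Trained networks look in the newest picture that a camera, given by its name, has taken for a name from the list of things; names that differ only in an ending like _2 or _b are one class to them, and where a whole thing is asked for, a point or a joint stands for the part that bears it (a point fixed in the world has none). Each returns a list of dicts, best first, with "conf" (0 to 1); they miss things now and then, are a little off and sometimes report something else, mostly with a low value. They report only what shows in the picture. A call takes as long as a camera call. They do not tell look-alikes from the thing itself.
- env.silhouettes(camera, name): "region" (400x640 bool, what is visible of it) and "point" ([row, column] in pixels, amid what is visible of it).
- env.tip_of(camera, name): "point" ([row, column] in pixels: a listed point, or the origin of a listed thing).
The state is a dict: "time_s": time; "q": joint angles; "qvel": joint speeds; "joint_efforts": joint torques, N m; "position": TCP position; "tool_rot": TCP orientation; "ft_force": force on the tool from outside, world axes, zero at the start; "wrist_torque": the same for the moment, N m; "grip_width": finger opening in m.
Only numpy, scipy, OpenCV 4.12 (cv2) and the standard library are available. Lean on these libraries where they do the work, as an engineer would, in place of code of your own. Each camera call takes 0.05 s, during which the arm holds its last target.

## Task

Fold the crank handle of the small tacking clamp fully upright before you turn anything, then wind the crank clockwise by it until the jaw has pushed the round steel offcut into the V stop and holds it firmly. Feel for the rise in load and stop there: do not overtighten. Leave the offcut standing and clamped and the handle upright, and let go.

Things in the scene. Friction and masses are not known exactly. Their poses are not given: they have to be found in the camera images.
- clamp: Fixed tacking clamp: dark steel bed 110 x 260 x 14 mm, grey crank housing (84 x 96 mm, top 55 mm above the table) at its -y end, sliding jaw in the middle, V stop at its +y end. Origin on the table, midway across; bed from y -160 to +100 mm; vertical crank axis at x 0, y -100 mm. The V stop's place along the bed differs each time and is not measured: find it by feel.
- crank_hub (a point): Point on the vertical crank axis, 88 mm above the table, level with the fold hinge and the folded handle's axis. The crank is a flat steel arm 14 mm wide, its top 12 mm and its underside 20 mm below this point; the housing's top is 33 mm below.
- handle_pivot (a point): Centre of the handle's fold hinge, at the outer end of the crank arm, 60 mm from the crank axis, between two cheeks 21 mm wide overall that rise 8 mm above it. The hinge axis is horizontal, square to the arm.
- handle_mid (a point): Grip point on the handle's axis, 50 mm from the fold hinge. The handle is a round black sleeve, 20 mm thick, 15 to 75 mm from the hinge, spinning freely on its spindle. Folded, it lies level over the arm, pointing from the hinge to the crank axis and 15 mm past it; upright, its top is 163 mm above the table. Site x axis: from free end to hinge.
- handle (a joint): Fold angle of the handle: 0 lying folded on the arm, 1.57 upright against its stop. Stiff hinge (0.15 N m): it stays where it is left; its free end swings up and outward.
- crank (a joint): Crank angle, rad, growing clockwise seen from above; clockwise drives the jaw 9 mm a radian towards the V stop. Starts between 0 and 0.5; the work is seated after about 1.4 to 3.6 rad of turning. Before that turning takes 0.35 N m, about 6 N at the handle (60 mm from the axis). The crank's friction keeps up to about 40 N at the jaw when let go.
- jaw: Steel sliding jaw 56 x 22 x 36 mm with a sprung steel face plate (14 N per mm); origin under its centre, face 13.5 mm from it in +y; slides in the clamp's +y. Once the work is seated the handle force rises 1.5 N for each 10 N at the jaw, which takes about 0.1 rad. Firm is 30 to 40 N at the jaw (handle force up by 4.5 to 6 N); over 80 N is overtightened.
- offcut_round: The work: plain round steel offcut, diameter 31 mm, 35 mm high, standing loose on the bed between jaw and V stop; origin at the centre of its underside.
Things that resemble listed ones, but are neither listed nor needed, are in the scene too. What is shaped like the offcut_round but purple is not meant.

How it is judged:
By the outcome, as a careful person would: the job done as asked, in the order asked, and still so for the second after the job is handed in, with the robot touching nothing.
It also fails if it takes over 58 s, if anything falls off the work surface, if the arm or the gripper's body presses on something with over 40 N, if the wrist force passes 120 N, or if a joint passes its speed limit or range.

## Working session

There is one attempt and no reset: what is moved stays moved. The work goes in short steps, Python scripts to look and compute and a tool call to move; the robot and the scene stay as the last step left them, time stands still between calls to the robot, and variables do not carry over. Pictures are saved under pics/ and viewed, and the job is handed in when it is done.

Besides the shell and the picture viewer there is one more tool, called after ">>>" as a command line: name --pt "numbers of a row" for each row, then --argument value for the rest. move_arm: Moves the arm, as the interface text tells. Its arguments: {"type":"object","properties":{"moves":{"type":"array"},"grip":{"type":"number"},"grip_force":{"type":"number"}},"required":["moves"]}

```bash
mkdir -p pics; ls; python3 - <<'E'
from rig import env
import cv2
s=env.observe(); print(s)
for n in ("side","top"):
    im=env.get_image(n); cv2.imwrite(f"pics/{n}0.png",im[...,::-1])
    print(n,env.get_calibration(n))
    for t in ("crank_hub","handle_pivot","handle_mid","jaw","offcut_round","clamp"):
        print(t,[(d['conf'],d['point']) for d in env.tip_of(n,t)])
E
```

```text
pics
{'time_s': 0.0, 'q': array([-8.05180859e+01,  2.18397932e+01,  7.43844042e+01, -7.06551427e-04,
        8.38591761e+01, -1.23366582e+01]), 'qvel': array([-0.01001005,  0.01782136,  0.04309091, -0.06755674,  0.04041872,
        0.03139357]), 'joint_efforts': array([ 2.54588937e-03, -4.48460519e+01, -2.31274438e+01, -2.85973528e-05,
        4.80211238e-03, -2.54265665e-06]), 'position': array([ 0.20435464, -0.51030557,  0.23072506]), 'tool_rot': array([[ 9.28364944e-01,  3.71669837e-01, -2.51807772e-04],
       [ 3.71669802e-01, -9.28363886e-01,  1.43323992e-03],
       [ 2.98922807e-04, -1.42415905e-03, -9.99998941e-01]]), 'ft_force': array([-0.18600363, -0.1562863 ,  0.1881658 ]), 'wrist_torque': array([-0.02117952, -0.03278901,  0.00329845]), 'grip_width': 0.08555195690370905}
side {'fovy': 57.49702244510434, 'cx': 324.4879197952393, 'cy': 203.32569360611018, 'k1': 0.00039677002234612545, 'extrinsics': array([[-0.94756482, -0.31887878,  0.02091016,  0.54955007],
       [ 0.13448473, -0.3385603 ,  0.93128448, -0.15617116],
       [-0.28988751,  0.88526451,  0.36369216, -0.666921
[... 512 characters left out ...]
39427610905, 'k1': -0.057509819516114814, 'extrinsics': array([[ 2.02353087e-02, -9.99795244e-01,  5.69424439e-05,
        -3.06988376e-02],
       [ 9.95501876e-01,  2.01536857e-02,  9.25734519e-02,
        -6.05886738e-01],
       [-9.25556445e-02, -1.81656606e-03,  9.95705857e-01,
        -8.84647676e-01],
       [ 0.00000000e+00,  0.00000000e+00,  0.00000000e+00,
         1.00000000e+00]])}
crank_hub [(0.78, [208.2, 413.4])]
handle_pivot [(0.67, [172.7, 418.0])]
handle_mid [(0.57, [203.3, 412.3]), (0.56, [171.2, 418.6])]
jaw [(0.89, [215.4, 379.1])]
offcut_round [(0.76, [217.4, 357.2]), (0.63, [150.5, 398.0]), (0.62, [143.0, 315.4]), (0.59, [281.6, 361.5])]
clamp [(0.76, [221.6, 353.1])]
```

```bash
python3 - <<'E'
import cv2
a=cv2.imread("pics/top0.png")[100:320,240:500]; cv2.imwrite("pics/topc.png",cv2.resize(a,None,fx=3,fy=3,interpolation=2)[:600,:])
a=cv2.imread("pics/side0.png")[130:290,220:440]; cv2.imwrite("pics/sidec.png",cv2.resize(a,None,fx=3.6,fy=3.6,interpolation=2))
E
```

```text
(no output)
```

View pics/top0.png

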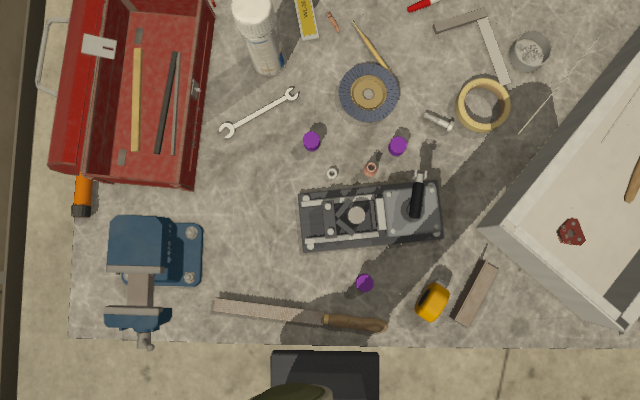

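View pics/topc.png

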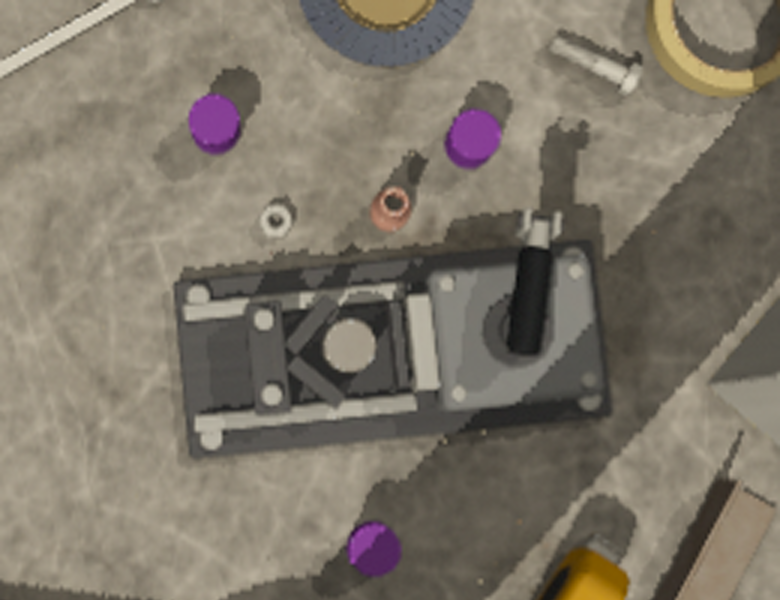

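View pics/sidec.png

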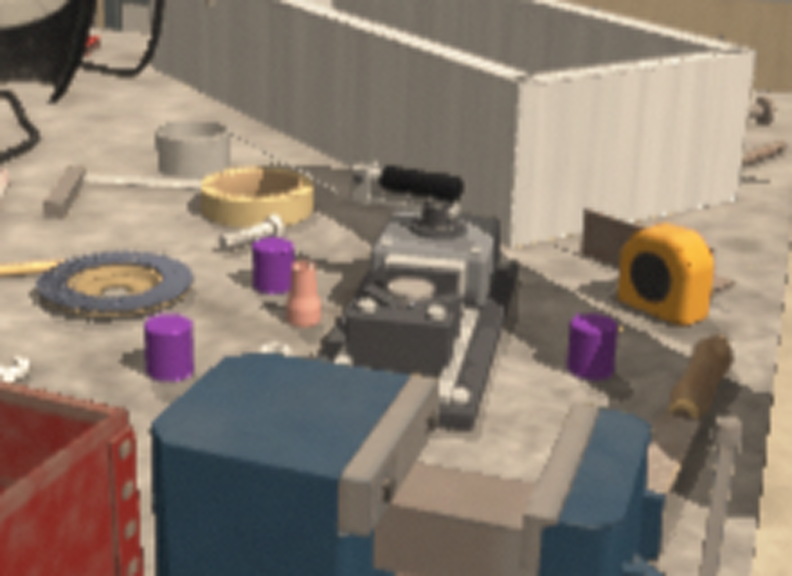

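View pics/side0.png

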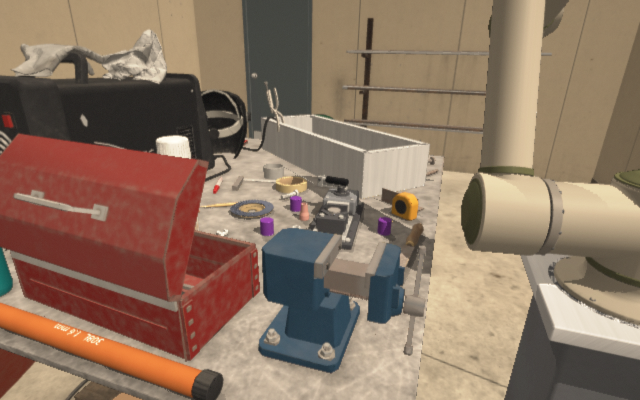

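```bash
cat > h.py <<'E'
import numpy as np, cv2
from rig import env
W,H=640,400
def cal(n):
    c=env.get_calibration(n); f=H/2/np.tan(np.radians(c['fovy']/2)); return c,f
def proj(n,P):
    c,f=cal(n); E=c['extrinsics']; p=E[:3,:3]@np.asarray(P)+E[:3,3]; a=p[0]/-p[2]; b=-p[1]/-p[2]; r2=a*a+b*b; k=1+c['k1']*r2
    return np.array([c['cy']+f*k*b, c['cx']+f*k*a])
def unproj(n,rc,z):
    from scipy.optimize import fsolve
    return fsolve(lambda q: proj(n,[q[0],q[1],z])-np.array(rc),[.5,-.1])
E
python3 - <<'E'
from h import *
from scipy.optimize import least_squares
cor=[((194.3,299),(.055,.1)),((252.7,303.3),(-.055,.1)),((237.3,442.7),(-.055,-.16)),((181,437.7),(.055,-.16))]
for rc,l in cor: print(l,unproj("top",rc,.014))
for n,rc in (("hub",(208.2,413.4)),("piv",(172.7,418)),("mid",(203.3,412.3))):print(n,unproj("top",rc,.088))
def T(p,l): c,s=np.cos(p[2]),np.sin(p[2]); return [p[0]+c*l[0]-s*l[1],p[1]+s*l[0]+c*l[1]]
def res(p):
    r=[]
    for rc,l in cor: r.append(proj("top",T(p,l)+[.014])-rc)
    return np.concatenate(r)
s=least_squares(res,[.5,-.1,0]);print(s.x,np.degrees(s.x[2]),s.fun)
hub=T(s.x,(0,-.1));print("hub",hub)
print("proj hub",proj("top",hub+[.088]),proj("side",hub+[.088]))
# jaw, offcut in clamp
for n,rc,z in (("off top",(100+345/3,240+350/3),.049),("jawtip",(215.4,379.1),.014)):
    q=unproj("top",rc,z); d=q-s.x[:2]; c,si=np.cos(s.x[2]),np.sin(s.x[2]); print(n,q,[c*d[0]+si*d[1],-si*d[0]+c*d[1]])
# handle axis ends: tip free end (527,352) hinge (541,222)crop
for rc in ((100+352/3,240+526/3),(100+220/3,240+541/3)): print(unproj("top",rc,.088))
E
```

```text
(0.055, 0.1) [0.61541428 0.04482248]
(-0.055, 0.1) [0.5089581  0.03421898]
(-0.055, -0.16) [ 0.54184938 -0.2194244 ]
(0.055, -0.16) [ 0.64525368 -0.21008882]
hub [ 0.58828125 -0.15375796]
piv [ 0.64886007 -0.16127106]
mid [ 0.59653466 -0.15184889]
[ 0.57437983 -0.05783065  0.1187084 ] 6.801490501357236 [-0.9748306  -1.69304252  0.56305625 -0.41742457  1.75787544  2.06351278
 -1.44440602  0.05541343]
hub [np.float64(0.5862228135474487), np.float64(-0.1571268877680022)]
proj hub [209.45736183 415.38576064] [180.99559707 342.25815549]
off top [ 0.57733506 -0.06001979] [np.float64(0.0026751666560580656), np.float64(-0.0025237230524043264)]
jawtip [ 0.57960798 -0.10263531] [np.float64(-0.0001148550997568205), np.float64(-0.04510851872431218)]
[ 0.57292987 -0.15711447]
[ 0.6478592  -0.16524796]
```

```bash
python3 - <<'E'
from h import *
im=cv2.imread("pics/top0.png"); print(env.observe()['time_s'])
# dark sleeve pixels
sub=im[175:225,400:430].max(axis=2); 
m=np.zeros((400,640),np.uint8); m[180:222,405:428]=(im[180:222,405:428].max(axis=2)<32)
n,l,st,ce=cv2.connectedComponentsWithStats(m); i=1+np.argmax(st[1:,4]); print(st[i],ce[i])
ys,xs=np.where(l==i); 
rows=sorted(set(ys)); 
for r in rows: print(r,xs[ys==r].min(),xs[ys==r].max(),end='; ')
pts=[(r,(xs[ys==r].min()+xs[ys==r].max())/2) for r in rows if 186<r<214]
w=np.array([unproj("top",p,.088) for p in pts]); v=cv2.fitLine(w.astype(np.float32),cv2.DIST_L2,0,1e-3,1e-3).ravel(); print(v,np.degrees(np.arctan2(v[1],v[0])))
e=[unproj("top",(rows[0],np.mean(xs[ys==rows[0]])),.088),unproj("top",(rows[-1]+1,np.mean(xs[ys==rows[-1]])),.088)];print(e)
# tray corner triangulate
from scipy.optimize import least_squares
def tri(a,b):
    s=least_squares(lambda P:np.r_[proj("top",P)-a,proj("side",P)-b],[.6,-.2,.1]);return s.x,s.fun
print("tray",tri((228,485),(152,364)))
print("hub",tri((208.2,413.4),(182.5,340.5)))
print("piv",tri((172.7,418),(175.5,320.4)))
E
```

```text
0.7
[409 182  15  36 211] [415.39810427 199.2985782 ]
182 416 416; 183 414 421; 184 413 422; 185 413 423; 186 413 423; 187 413 423; 188 413 422; 189 413 422; 190 413 422; 191 413 422; 192 412 422; 193 412 421; 194 412 422; 195 412 422; 196 412 421; 197 411 421; 198 411 421; 199 411 421; 200 411 421; 201 411 421; 202 410 421; 203 410 420; 204 410 420; 205 410 421; 206 410 420; 207 410 420; 208 410 420; 209 410 420; 210 410 420; 211 410 419; 212 409 419; 213 409 419; 214 409 419; 215 410 419; 216 410 419; 217 416 418; [ 0.99098426 -0.13397838  0.6022706  -0.15799104] -7.6995482
[array([ 0.63287958, -0.15793415]), array([ 0.57186146, -0.15993442])]
tray (array([ 0.55490298, -0.25792037,  0.14543919]), array([-0.06202841, -0.01256582,  0.00415824,  0.11064866]))
hub (array([ 0.58896869, -0.15422841,  0.08436714]), array([-0.2387562 , -0.05841848,  0.02877379,  0.37472151]))
piv (array([ 0.64770463, -0.16017784,  0.09481298]), array([ 0.08082311,  0.02326646, -0.01502944, -0.13091509]))
```

>>> move_arm --pt "100 -36 -20 0.1" --pt "495.7 -181.8 -20 0.515" --pt "495.7 -181.8 -20 0.515" --pt "495.7 -181.8 -20 0.515" --pt "495.7 -181.8 -20 0.515" --pt "495.7 -181.8 -20 0.515" --pt "495.7 -181.8 -20 0.515" --pt "495.7 -181.8 -20 0.515" --pt "495.7 -181.8 -20 0.515" --pt "495.7 -181.8 -20 0.515" --pt "495.7 -181.8 -20 0.515" --pt "495.7 -181.8 -20 0.515" --pt "495.7 -181.8 -20 0.515" --pt "495.7 -181.8 -20 0.515" --pt "495.7 -181.8 -20 0.515" --pt "495.7 -181.8 -20 0.515" --pt "495.7 -181.8 -20 0.515" --grip 0.4

```text
time_s: 2.4
position: [0.5967, -0.1582, 0.2515]
tool_rot: [[0.991, -0.135, 0.0], [-0.135, -0.991, -0.0], [0.0, 0.0, -1.0]]
ft_force: [0.6, 0.7, -1.0]
grip_width: 0.0512
```

>>> move_arm --pt "0.2 -0.8 50 0" --pt "0.2 -0.8 90 0" --pt "0.2 -0.8 120 0" --pt "0.2 -0.8 140 0" --pt "0.2 -0.8 140 0" --pt "0.2 -0.8 140 0"

```text
time_s: 3.0
position: [0.5976, -0.1572, 0.1121]
tool_rot: [[0.991, -0.134, 0.001], [-0.134, -0.991, -0.0], [0.001, 0.0, -1.0]]
ft_force: [-0.2, 0.5, 0.6]
grip_width: 0.0513
```

```bash
python3 - <<'E'
from h import *
s=env.observe();print(s['position'],s['ft_force'])
for n,(r0,r1,c0,c1) in (("top",(130,270,340,500)),("side",(110,230,260,420))):
    a=env.get_image(n)[r0:r1,c0:c1,::-1]; cv2.imwrite(f"pics/{n}1.png",cv2.resize(a,None,fx=4.2,fy=4.2,interpolation=2))
E
```

```text
[ 0.59762182 -0.15716601  0.11214039] [-0.17165035  0.4501076   0.55197035]
```

View pics/side1.png

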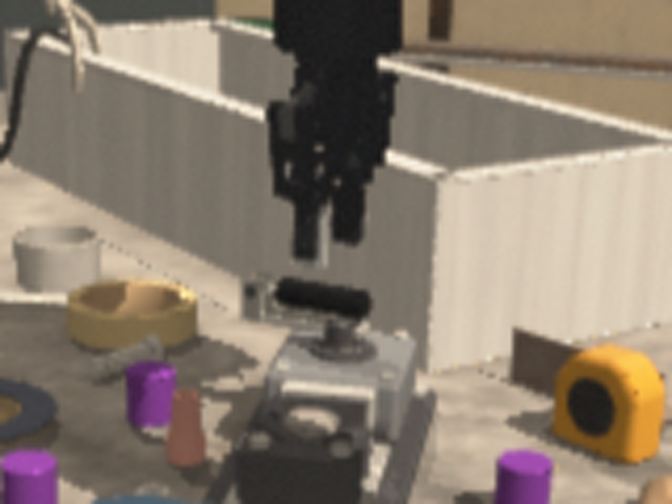

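View pics/top1.png

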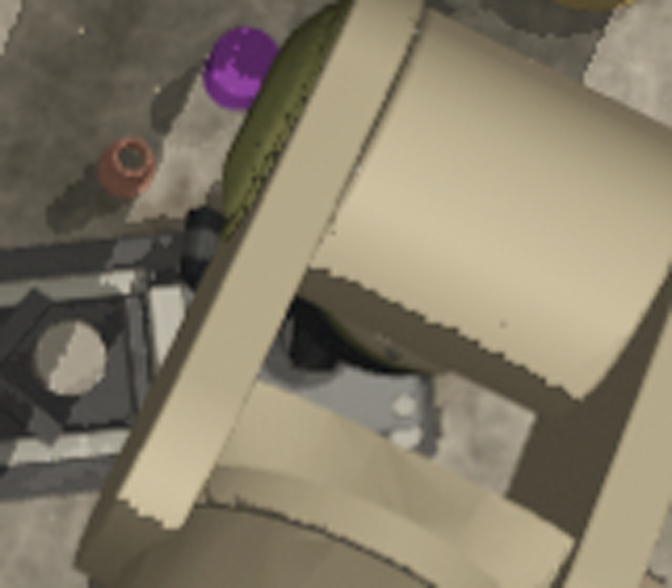

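The side view shows the fingertips (crop row ~250, columns 295–360) right above the black sleeve (row ~297, columns 275–370), with the tray well clear. I'll descend and straddle the sleeve.

>>> move_arm --pt "0 0 10 0" --pt "0 0 20 0" --pt "0 0 30 0" --pt "0 0 38 0" --pt "0 0 41 0" --pt "0 0 41 0" --pt "0 0 41 0"

```text
time_s: 3.8
position: [0.5975, -0.1569, 0.0705]
tool_rot: [[0.991, -0.134, 0.0], [-0.134, -0.991, -0.0], [0.0, 0.0, -1.0]]
ft_force: [0.6, -0.2, 0.5]
grip_width: 0.0513
```

>>> move_arm --pt "0 0 0 0" --pt "0 0 0 0" --pt "0 0 0 0" --pt "0 0 0 0" --grip 0.65 --grip_force 20

```text
time_s: 4.2
position: [0.5974, -0.1568, 0.0705]
tool_rot: [[0.991, -0.134, 0.0], [-0.134, -0.991, -0.0], [0.0, 0.0, -1.0]]
ft_force: [0.2, 0.5, -0.2]
grip_width: 0.0303
```

>>> move_arm --pt "0 0 0 0" --pt "0 0 0 0" --pt "0 0 0 0" --grip 0.74

```text
time_s: 4.5
position: [0.5974, -0.1579, 0.0706]
tool_rot: [[0.991, -0.134, 0.0], [-0.134, -0.991, -0.002], [0.001, 0.002, -1.0]]
ft_force: [-0.5, -4.7, 1.0]
grip_width: 0.0223
```

>>> move_arm --pt "0 0 0 0" --pt "0 0 0 0" --pt "0 0 0 0" --grip 0.79

```text
time_s: 4.8
position: [0.5975, -0.1579, 0.0707]
tool_rot: [[0.991, -0.134, 0.001], [-0.134, -0.991, -0.002], [0.001, 0.002, -1.0]]
ft_force: [-0.4, -5.4, 1.8]
grip_width: 0.0207
```

```bash
python3 - <<'E'
from h import *
s=env.observe();print(s['time_s'],s['position'],s['ft_force'],s['wrist_torque'],s['grip_width'])
E
```

```text
4.8 [ 0.59752132 -0.15794072  0.07072896] [-0.37983818 -5.36146082  1.82099719] [-0.91895753  0.24593225  0.09153456] 0.020667147762323895
```

>>> move_arm --pt "0 1.0 0 0" --pt "0 1.0 0 0" --pt "0 1.0 0 0" --grip 0.85 --grip_force 25

```text
time_s: 5.1
position: [0.5975, -0.158, 0.0707]
tool_rot: [[0.991, -0.134, 0.001], [-0.134, -0.991, -0.001], [0.001, 0.0, -1.0]]
ft_force: [0.5, -2.7, 3.1]
grip_width: 0.02
```

>>> move_arm --pt "0.2 0 -4.3 0" --pt "0.8 0 -8.6 0" --pt "1.7 0 -12.8 0" --pt "3.0 0 -16.9 0" --pt "4.6 0 -20.9 0" --pt "6.6 0 -24.7 0" --pt "6.6 0 -24.7 0"

```text
time_s: 5.8
position: [0.6038, -0.1585, 0.0956]
tool_rot: [[0.991, -0.134, -0.0], [-0.134, -0.991, 0.0], [-0.0, -0.0, -1.0]]
ft_force: [-2.6, -1.0, -3.1]
grip_width: 0.0191
```

```bash
python3 - <<'E'
from h import *
s=env.observe();print(s['time_s'],s['position'],s['ft_force'],s['wrist_torque'],s['grip_width'])
a=env.get_image("side")[110:230,260:420,::-1]; cv2.imwrite(f"pics/side2.png",cv2.resize(a,None,fx=4.2,fy=4.2,interpolation=2))
E
```

```text
5.8 [ 0.60377651 -0.15854083  0.09559609] [-2.58447951 -1.00513055 -3.11732685] [-0.13821965  0.63571238  0.06936769] 0.01913530169990508
```

View pics/side2.png

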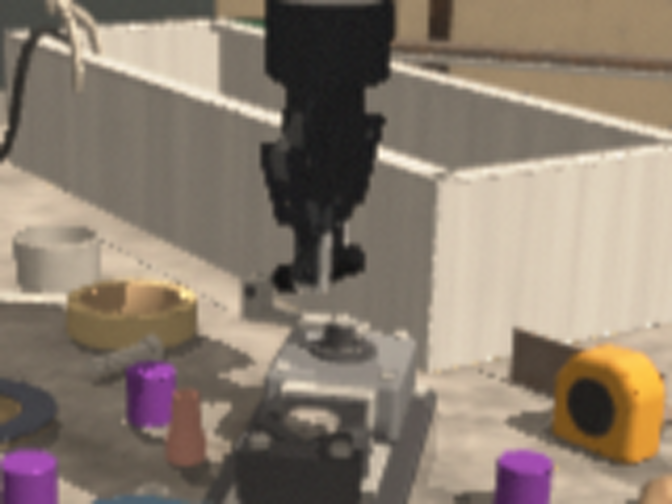

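>>> move_arm --pt "2.8 0 -4.3 0" --pt "6.1 0 -8.4 0" --pt "9.7 0 -12.0 0" --pt "13.8 0 -15.3 0" --pt "18.1 0 -18.1 0" --pt "22.7 0 -20.4 0" --pt "27.5 0 -22.3 0" --pt "32.5 0 -23.6 0" --pt "37.6 0 -24.4 0" --pt "37.6 0 -24.4 0"

```text
time_s: 6.85
position: [0.6416, -0.1637, 0.1203]
tool_rot: [[0.991, -0.134, 0.001], [-0.134, -0.991, -0.0], [0.001, 0.0, -1.0]]
ft_force: [-4.6, -1.0, -1.5]
grip_width: 0.0186
```

```bash
python3 - <<'E'
from h import *
s=env.observe();print(s['time_s'],s['position'],s['ft_force'],s['wrist_torque'],s['grip_width'])
a=env.get_image("side")[110:230,260:420,::-1]; cv2.imwrite(f"pics/side3.png",cv2.resize(a,None,fx=4.2,fy=4.2,interpolation=2))
E
```

```text
6.85 [ 0.64160682 -0.16370691  0.12032421] [-4.63923901 -0.950271   -1.49506946] [-0.10748663  0.88937463 -0.02775731] 0.018605667827822105
```

View pics/side3.png

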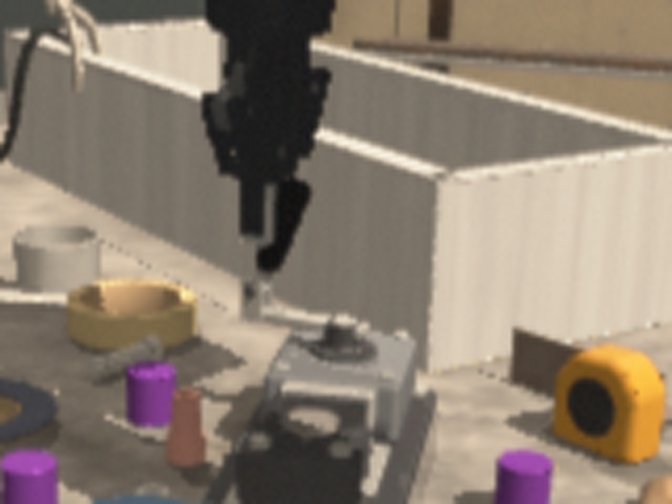

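```bash
python3 - <<'E'
from h import *
piv=np.array([.6465,-.1646,.088]); d=np.array([.991,-.134,0])
f=lambda p:np.round((np.array(p)-[110,260])*4.2)[::-1]
for n in ("handle_mid","handle_pivot"): print(n,[(q['conf'],f(q['point'])) for q in env.tip_of("side",n)])
print("piv",f(proj("side",piv)))
for th in (50,60,65,70,75,80,90):
    t=np.radians(th); u=-d*np.cos(t)+np.array([0,0,np.sin(t)])
    print(th,f(proj("side",piv+.015*u)),f(proj("side",piv+.075*u)))
print("tcp",f(proj("side",env.observe()['position'])))
E
```

```text
handle_mid [(0.56, array([297., 211.]))]
handle_pivot [(0.67, array([255., 279.]))]
piv [257. 284.]
50 [271. 268.] [330. 205.]
60 [268. 266.] [314. 191.]
65 [266. 264.] [306. 184.]
70 [265. 263.] [297. 179.]
75 [263. 263.] [288. 175.]
80 [261. 262.] [278. 171.]
90 [257. 261.] [259. 167.]
tcp [265. 235.]
```

>>> move_arm --pt "0 0 0 0" --pt "0 0 0 0" --pt "0 0 0 0" --pt "-6 0 0 0" --pt "-13 0 0 0" --pt "-20 0 0 0" --pt "-20 0 0 0" --pt "-20 0 0 0" --grip 0.5

```text
time_s: 7.8
position: [0.6211, -0.1611, 0.1196]
tool_rot: [[0.991, -0.134, 0.0], [-0.134, -0.991, -0.0], [0.0, 0.0, -1.0]]
ft_force: [0.9, 0.2, 1.2]
grip_width: 0.0427
```

```bash
python3 - <<'E'
from h import *
s=env.observe();print(s['time_s'],s['position'],s['ft_force'],s['wrist_torque'],s['grip_width'])
a=env.get_image("side")[110:230,260:420,::-1]; cv2.imwrite(f"pics/side4.png",cv2.resize(a,None,fx=4.2,fy=4.2,interpolation=2))
E
```

```text
7.8 [ 0.62108066 -0.16107241  0.11962732] [0.8641809  0.18507917 1.19534527] [0.03694571 0.060385   0.01948065] 0.04267004370504096
```

View pics/side4.png

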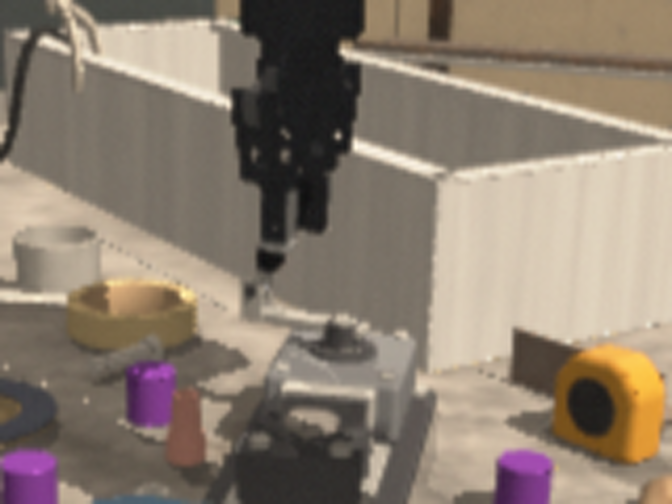

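>>> move_arm --pt "0 0 0 0" --pt "0 0 0 0" --pt "0 0 0 0" --pt "0 0 0 0" --grip 0.9 --grip_force 40

```text
time_s: 8.25
position: [0.6213, -0.161, 0.1195]
tool_rot: [[0.991, -0.134, 0.0], [-0.134, -0.991, 0.0], [0.0, -0.0, -1.0]]
ft_force: [0.4, 0.2, 1.5]
grip_width: 0.019
```

>>> move_arm --pt "3.5 0 -1.5 0" --pt "6.2 0 -2.7 0" --pt "10.9 0 -4.2 0" --pt "15.8 0 -5.2 0" --pt "20.7 0 -5.9 0" --pt "23 0 -6.1 0" --pt "23 0 -6.1 0" --pt "23 0 -6.1 0"

```text
time_s: 9.05
position: [0.6422, -0.1637, 0.1243]
tool_rot: [[0.991, -0.134, -0.006], [-0.134, -0.991, 0.002], [-0.006, -0.001, -1.0]]
ft_force: [-6.4, 0.6, -1.8]
grip_width: 0.0189
```

```bash
python3 - <<'E'
from h import *
s=env.observe();print(s['time_s'],s['position'],s['ft_force'],s['wrist_torque'],s['grip_width'])
a=env.get_image("side")[110:230,260:420,::-1]; cv2.imwrite(f"pics/side5.png",cv2.resize(a,None,fx=4.2,fy=4.2,interpolation=2))
E
```

```text
9.05 [ 0.64221327 -0.16372317  0.12425105] [-6.40453166  0.55783438 -1.76749463] [0.09661358 1.28308476 0.05008841] 0.018924754767866526
```

View pics/side5.png

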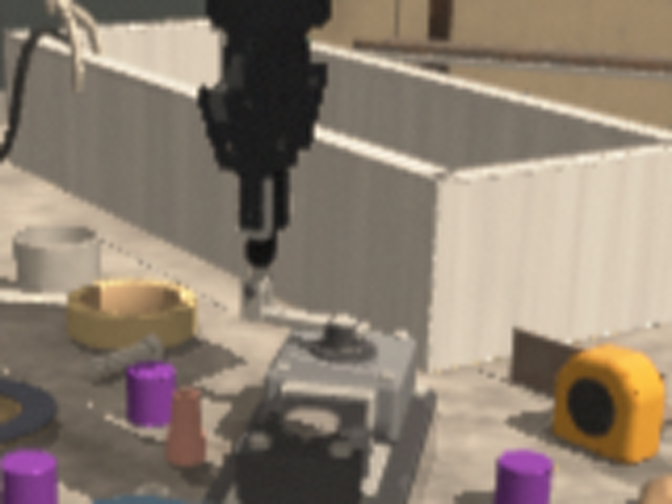

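>>> move_arm --pt "1.5 0 0 0" --pt "3 0 0 0" --pt "3 0 0 0"

```text
time_s: 9.4
position: [0.6451, -0.1641, 0.1243]
tool_rot: [[0.991, -0.134, -0.007], [-0.134, -0.991, 0.002], [-0.007, -0.001, -1.0]]
ft_force: [-7.2, 1.8, -1.2]
grip_width: 0.0191
```

>>> move_arm --pt "1 0 0 0" --pt "2 0 0 0" --pt "2 0 0 0"

```text
time_s: 9.7
position: [0.6465, -0.1642, 0.1243]
tool_rot: [[0.991, -0.134, -0.008], [-0.134, -0.991, 0.002], [-0.008, -0.001, -1.0]]
ft_force: [-10.3, 1.8, -0.8]
grip_width: 0.0191
```

>>> move_arm --pt "1 0 0 0" --pt "2 0 0 0" --pt "2 0 0 0"

```text
time_s: 10.0
position: [0.6475, -0.1644, 0.1241]
tool_rot: [[0.991, -0.134, -0.011], [-0.134, -0.991, 0.003], [-0.011, -0.001, -1.0]]
ft_force: [-16.0, 2.3, 2.5]
grip_width: 0.0191
```

```bash
python3 - <<'E'
from h import *
s=env.observe();print(s['time_s'],s['position'],s['ft_force'],s['wrist_torque'],s['grip_width'])
a=env.get_image("side")[110:230,260:420,::-1]; cv2.imwrite(f"pics/side6.png",cv2.resize(a,None,fx=4.2,fy=4.2,interpolation=2))
E
```

```text
10.0 [ 0.64745484 -0.16439773  0.12412539] [-16.03710004   2.29483935   2.51926977] [0.33265861 2.74603936 0.03411715] 0.01910650554959881
```

View pics/side6.png

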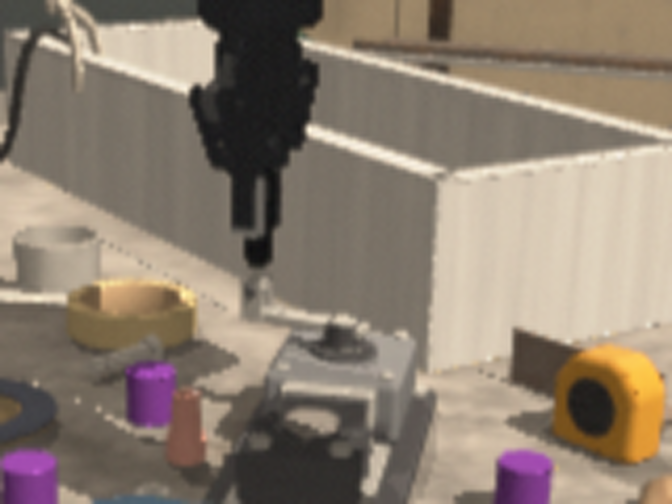

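>>> move_arm --pt "0 0 0 0" --pt "0 0 0 0" --pt "0 0 0 0" --pt "0 0 -25 0" --pt "0 0 -50 0" --pt "0 0 -60 0" --pt "0 0 -60 0" --grip 0.55

```text
time_s: 10.75
position: [0.6515, -0.1652, 0.1869]
tool_rot: [[0.991, -0.134, 0.003], [-0.134, -0.991, -0.001], [0.003, 0.001, -1.0]]
ft_force: [-0.1, 0.6, 0.1]
grip_width: 0.0385
```

```bash
python3 - <<'E'
from h import *
s=env.observe();print(s['time_s'],s['position'],s['ft_force'],s['wrist_torque'],s['grip_width'])
for n,(r0,r1,c0,c1) in (("top",(110,250,340,500)),("side",(110,230,260,420))):
    a=env.get_image(n)[r0:r1,c0:c1,::-1]; cv2.imwrite(f"pics/{n}7.png",cv2.resize(a,None,fx=4.2,fy=4.2,interpolation=2))
    print([(q['conf'],q['point']) for q in env.tip_of(n,"handle_mid")],[(q['conf'],q['point']) for q in env.tip_of(n,"handle_pivot")])
    piv=[.6465,-.1646,.088]; print(proj(n,piv),proj(n,[.6465,-.1646,.138]))
    f=lambda p:np.round((np.array(p)-[r0,c0])*4.2)[::-1]
    for th in (75,80,85,90,95):
        t=np.radians(th); u=-np.array([.991,-.134,0])*np.cos(t)+np.array([0,0,np.sin(t)])
        print(th,f(proj(n,piv+.015*u)),f(proj(n,piv+.075*u)))
E
```

```text
10.75 [ 0.65148103 -0.16524172  0.18686692] [-0.08061705  0.60507293  0.0839294 ] [-0.02249872 -0.00223379  0.00561939] 0.03850009551406411
[(0.51, [167.4, 421.8])] [(0.65, [172.3, 421.8])]
[174.11854383 419.9501618 ] [169.68424214 425.27049053]
75 [341. 274.] [362. 293.]
80 [341. 270.] [365. 275.]
85 [342. 267.] [368. 258.]
90 [342. 264.] [370. 240.]
95 [343. 261.] [373. 223.]
[(0.78, [158.2, 319.2]), (0.73, [217.0, 338.7])] [(0.63, [177.6, 320.7])]
[177.54547821 321.20273032] [159.17945831 321.54111289]
75 [263. 263.] [288. 175.]
80 [261. 262.] [278. 171.]
85 [259. 261.] [269. 169.]
90 [257. 261.] [259. 167.]
95 [256. 261.] [250. 166.]
```

View pics/side7.png

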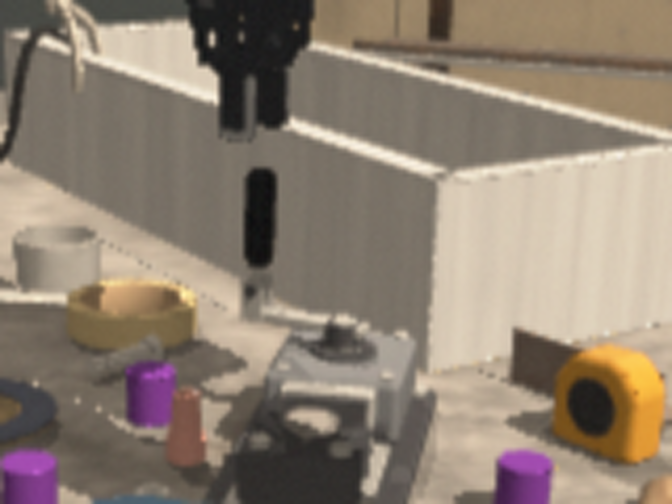

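View pics/top7.png

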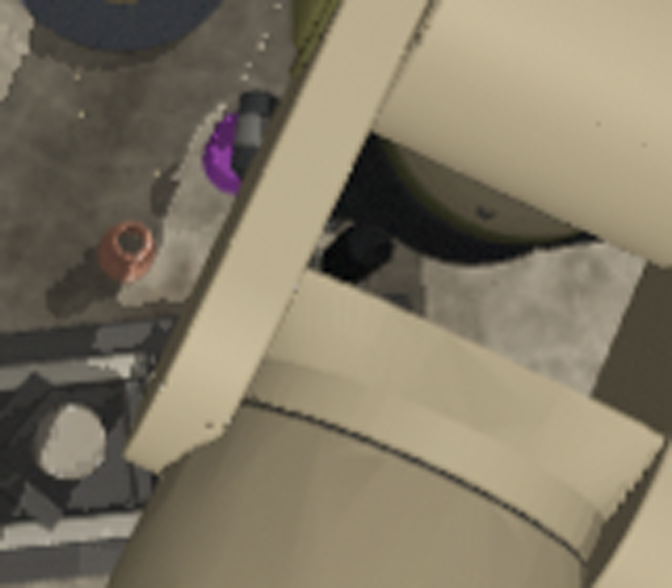

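The sleeve stands at crop column ~260 from row 170 to 262, which matches the model at 90° (259,167 to 257,261). The crank hasn't moved. Next I regrip it centred.

>>> move_arm --pt "-5.5 0.1 0 0" --pt "-5.5 0.1 20 0" --pt "-5.5 0.1 40 0" --pt "-5.5 0.1 55 0" --pt "-5.5 0.1 58 0" --pt "-5.5 0.1 58 0" --pt "-5.5 0.1 58 0"

```text
time_s: 11.75
position: [0.6457, -0.1645, 0.1285]
tool_rot: [[0.991, -0.134, 0.001], [-0.134, -0.991, -0.001], [0.001, 0.0, -1.0]]
ft_force: [0.3, -0.2, -0.2]
grip_width: 0.0384
```

>>> move_arm --pt "0 0 0 0" --pt "0 0 0 0" --pt "0 0 0 0" --pt "0 0 0 0" --pt "0 0 0 0" --grip 0.9 --grip_force 40

```text
time_s: 12.25
position: [0.6458, -0.1643, 0.1285]
tool_rot: [[0.991, -0.134, 0.002], [-0.134, -0.991, -0.0], [0.002, 0.0, -1.0]]
ft_force: [-0.7, 1.2, 6.6]
grip_width: 0.0192
```

```bash
python3 - <<'E'
from h import *
s=env.observe();print(s['time_s'],s['position'],s['ft_force'],s['wrist_torque'],s['grip_width'])
E
```

```text
12.25 [ 0.64579305 -0.16434687  0.12845948] [-0.67140172  1.22623395  6.62627492] [ 0.28812118  0.05923034 -0.03918078] 0.019237751751512076
```

>>> move_arm --pt "-0.1 3.0 0 0" --pt "-0.3 6.0 0 0" --pt "-0.7 9.0 0 0" --pt "-1.2 11.9 0 0" --pt "-1.9 14.8 0 0" --pt "-2.7 17.7 0 0"

```text
time_s: 12.85
position: [0.6413, -0.1806, 0.1285]
tool_rot: [[0.991, -0.133, 0.003], [-0.133, -0.991, 0.001], [0.003, -0.002, -1.0]]
ft_force: [3.5, 5.9, 5.4]
grip_width: 0.019
```

```bash
cat > st.py <<'E'
from h import *
def show(c=(.5863,-.1564)):
    s=env.observe(); p=s['position']; d=p[:2]-np.array(c); r=np.hypot(*d); u=d/r; t=np.array([u[1],-u[0]])  # clockwise tangent
    f=s['ft_force'][:2]
    print("t",round(s['time_s'],2),"phi",round(-7.7/57.3-np.arctan2(d[1],d[0]),3),"r",round(r*1e3,2),"Ftan",round(-f@t,2),"Frad(on tool,out)",round(f@u,2),"fz",s['ft_force'][2].round(1),"p",p.round(4),"tq",s['wrist_torque'].round(2),"w",s['grip_width'].round(4))
if __name__=="__main__": show()
E
python3 st.py; python3 - <<'E'
import numpy as np
for p in np.arange(.3,4.2,.05):print(round(p,2),np.round(-60*(1-np.cos(p)),1),np.round(60*np.sin(p),1),end=' | ')
E
```

```text
0.3 -2.7 17.7 | 0.35 -3.6 20.6 | 0.4 -4.7 23.4 | 0.45 -6.0 26.1 | 0.5 -7.3 28.8 | 0.55 -8.8 31.4 | 0.6 -10.5 33.9 | 0.65 -12.2 36.3 | 0.7 -14.1 38.7 | 0.75 -16.1 40.9 | 0.8 -18.2 43.0 | 0.85 -20.4 45.1 | 0.9 -22.7 47.0 | 0.95 -25.1 48.8 | 1.0 -27.6 50.5 | 1.05 -30.1 52.0 | 1.1 -32.8 53.5 | 1.15 -35.5 54.8 | 1.2 -38.3 55.9 | 1.25 -41.1 56.9 | 1.3 -44.0 57.8 | 1.35 -46.9 58.5 | 1.4 -49.8 59.1 | 1.45 -52.8 59.6 | 1.5 -55.8 59.8 | 1.55 -58.8 60.0 | 1.6 -61.8 60.0 | 1.65 -64.7 59.8 | 1.7 -67.7 59.5 | 1.75 -70.7 59.0 | 1.8 -73.6 58.4 | 1.85 -76.5 57.7 | 1.9 -79.4 56.8 | 1.95 -82.2 55.7 | 2.0 -85.0 54.6 | 2.05 -87.7 53.2 | 2.1 -90.3 51.8 | 2.15 -92.8 50.2 | 2.2 -95.3 48.5 | 2.25 -97.7 46.7 | 2.3 -100.0 44.7 | 2.35 -102.2 42.7 | 2.4 -104.2 40.5 | 2.45 -106.2 38.3 | 2.5 -108.1 35.9 | 2.55 -109.8 33.5 | 2.6 -111.4 30.9 | 2.65 -112.9 28.3 | 2.7 -114.2 25.6 | 2.75 -115.5 22.9 | 2.8 -116.5 20.1 | 2.85 -117.5 17.2 | 2.9 -118.3 14.4 | 2.95 -118.9 11.4 | 3.0 -119.4 8.5 | 3.05 -119.7 5.5 | 3.1 -119.9 2.5 | 3.15 -120.0 -0.5 | 3.2 -119.9 -3.5 | 3.25 -119.6 -6.5 | 3.3 -119.2 -9.5 | 3.35 -118.7 -12.4 | 3
[... 359 characters left out ...]
ine 6, in <module>
    if __name__=="__main__": show()
                             ~~~~^^
  File "st.py", line 5, in show
    print("t",round(s['time_s'],2),"phi",round(-7.7/57.3-np.arctan2(d[1],d[0]),3),"r",round(r*1e3,2),"Ftan",round(-f@t,2),"Frad(on tool,out)",round(f@u,2),"fz",s['ft_force'][2].round(1),"p",p.round(4),"tq",s['wrist_torque'].round(2),"w",s['grip_width'].round(4))
                                                                                                                                                                                                                                             ^^^^^^^^^^^^^^^^^^^^^
AttributeError: 'float' object has no attribute 'round'
```

>>> move_arm --pt "-0.9 2.9 0 0" --pt "-2.0 5.7 0 0" --pt "-3.3 8.4 0 0" --pt "-4.6 11.1 0 0" --pt "-6.1 13.7 0 0" --pt "-7.8 16.2 0 0" --pt "-9.5 18.6 0 0" --pt "-11.4 21.0 0 0" --pt "-13.4 23.2 0 0" --pt "-15.5 25.3 0 0" --pt "-17.7 27.4 0 0" --pt "-20.0 29.3 0 0"

```text
time_s: 14.05
position: [0.6179, -0.2075, 0.1285]
tool_rot: [[0.991, -0.133, 0.004], [-0.133, -0.991, -0.0], [0.004, -0.001, -1.0]]
ft_force: [4.6, 4.1, 4.3]
grip_width: 0.0189
```

```bash
sed -i "s/s\['grip_width'\].round(4)/round(s['grip_width'],4)/" st.py; python3 st.py
```

```text
t 14.05 phi 0.882 r 60.13 Ftan 6.07 Frad(on tool,out) -1.02 fz 4.3 p [ 0.6179 -0.2075  0.1285] tq [ 0.57 -0.88  0.01] w 0.0189
```

>>> move_arm --pt "-2.4 1.8 0 0" --pt "-4.9 3.5 0 0" --pt "-7.4 5.0 0 0" --pt "-10.1 6.5 0 0" --pt "-12.8 7.8 0 0" --pt "-15.6 8.9 0 0" --pt "-18.4 9.9 0 0" --pt "-21.3 10.8 0 0"

```text
time_s: 14.85
position: [0.5956, -0.2158, 0.1285]
tool_rot: [[0.991, -0.133, 0.005], [-0.133, -0.991, -0.001], [0.005, 0.0, -1.0]]
ft_force: [5.8, 1.7, 3.6]
grip_width: 0.0189
```

```bash
python3 st.py
```

```text
t 14.85 phi 1.281 r 60.15 Ftan 5.96 Frad(on tool,out) -0.74 fz 3.6 p [ 0.5956 -0.2158  0.1285] tq [ 0.26 -1.04 -0.01] w 0.0189
```

>>> move_arm --pt "-2.9 0.7 0 0" --pt "-5.8 1.3 0 0" --pt "-8.8 1.8 0 0" --pt "-11.8 2.0 0 0"

```text
time_s: 15.25
position: [0.5837, -0.2166, 0.1285]
tool_rot: [[0.991, -0.134, 0.005], [-0.134, -0.991, -0.002], [0.005, 0.001, -1.0]]
ft_force: [5.7, 0.1, 3.2]
grip_width: 0.0194
```

```bash
python3 st.py
```

```text
t 15.25 phi 1.48 r 60.21 Ftan 5.72 Frad(on tool,out) -0.39 fz 3.2 p [ 0.5837 -0.2166  0.1285] tq [-0.01 -1.01 -0.02] w 0.0194
```

>>> move_arm --pt "-3.0 0.2 0 0" --pt "-6.0 0.2 0 0" --pt "-8.9 0 0 0" --pt "-11.9 -0.3 0 0"

```text
time_s: 15.65
position: [0.572, -0.2149, 0.1285]
tool_rot: [[0.991, -0.134, 0.005], [-0.134, -0.991, -0.002], [0.005, 0.002, -1.0]]
ft_force: [5.8, -0.4, 4.1]
grip_width: 0.0187
```

```bash
python3 st.py
```

```text
t 15.65 phi 1.677 r 60.26 Ftan 5.73 Frad(on tool,out) -0.99 fz 4.1 p [ 0.572  -0.2149  0.1285] tq [-0.17 -1.05 -0.05] w 0.0187
```

>>> move_arm --pt "-3.0 -0.5 0 0" --pt "-5.9 -1.1 0 0" --pt "-8.8 -1.8 0 0" --pt "-11.7 -2.7 0 0"

```text
time_s: 16.05
position: [0.5607, -0.211, 0.1285]
tool_rot: [[0.991, -0.134, 0.005], [-0.134, -0.991, -0.003], [0.005, 0.002, -1.0]]
ft_force: [6.7, -1.5, 2.6]
grip_width: 0.0188
```

```bash
python3 st.py
```

```text
t 16.05 phi 1.875 r 60.25 Ftan 6.66 Frad(on tool,out) -1.48 fz 2.6 p [ 0.5607 -0.211   0.1285] tq [-0.4  -1.01  0.01] w 0.0188
```

>>> move_arm --pt "-2.8 -1.1 0 0" --pt "-5.6 -2.2 0 0"

```text
time_s: 16.25
position: [0.5556, -0.2083, 0.1285]
tool_rot: [[0.991, -0.134, 0.005], [-0.134, -0.991, -0.003], [0.006, 0.002, -1.0]]
ft_force: [6.9, -2.6, 1.1]
grip_width: 0.019
```

```bash
python3 st.py
```

```text
t 16.25 phi 1.971 r 60.27 Ftan 7.28 Frad(on tool,out) -1.28 fz 1.1 p [ 0.5556 -0.2083  0.1285] tq [-0.54 -1.14  0.02] w 0.019
```

>>> move_arm --pt "-2.7 -1.4 0 0" --pt "-5.3 -2.8 0 0"

```text
time_s: 16.45
position: [0.5509, -0.2051, 0.1285]
tool_rot: [[0.991, -0.134, 0.006], [-0.134, -0.991, -0.004], [0.006, 0.003, -1.0]]
ft_force: [7.4, -3.8, 1.7]
grip_width: 0.019
```

```bash
python3 st.py
```

```text
t 16.45 phi 2.065 r 60.26 Ftan 8.23 Frad(on tool,out) -1.3 fz 1.7 p [ 0.5509 -0.2051  0.1285] tq [-0.85 -1.25  0.03] w 0.019
```

>>> move_arm --pt "-2.5 -1.6 0 0" --pt "-5.0 -3.3 0 0"

```text
time_s: 16.65
position: [0.5465, -0.2016, 0.1286]
tool_rot: [[0.991, -0.134, 0.006], [-0.134, -0.991, -0.005], [0.007, 0.004, -1.0]]
ft_force: [7.8, -6.9, 0.5]
grip_width: 0.0186
```

```bash
python3 st.py; python3 - <<'E'
from h import *
for n,(r0,r1,c0,c1) in (("top",(150,270,290,450)),("side",(110,230,260,420))):
    a=env.get_image(n)[r0:r1,c0:c1,::-1]; cv2.imwrite(f"pics/{n}8.png",cv2.resize(a,None,fx=4.2,fy=4.2,interpolation=2))
E
python3 st.py
```

```text
t 16.65 phi 2.158 r 60.25 Ftan 10.4 Frad(on tool,out) 0.03 fz 0.5 p [ 0.5465 -0.2016  0.1286] tq [-1.24 -1.33  0.  ] w 0.0186
t 16.75 phi 2.163 r 60.22 Ftan 8.18 Frad(on tool,out) -0.99 fz 0.7 p [ 0.5463 -0.2014  0.1285] tq [-0.94 -1.09  0.  ] w 0.019
```

View pics/top8.png

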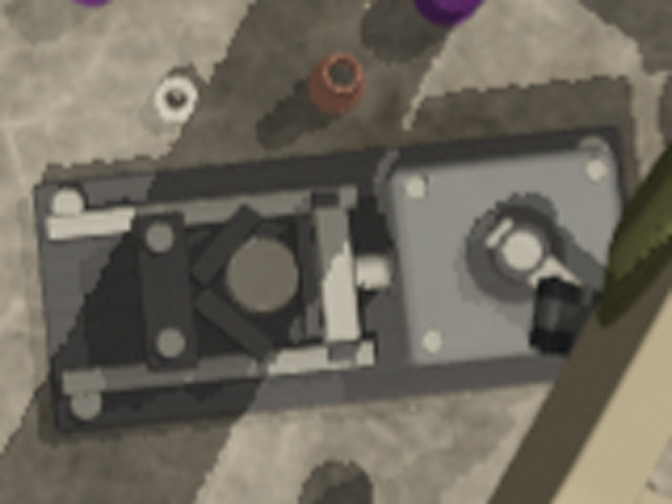

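View pics/side8.png

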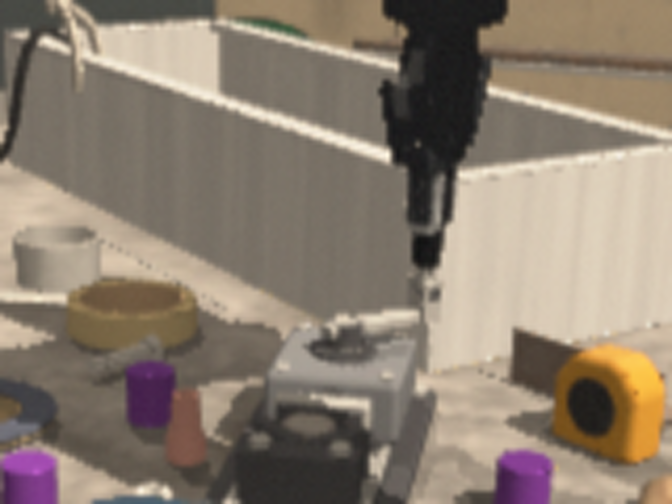

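>>> move_arm --pt "0 0 0 0"

```text
time_s: 16.85
position: [0.5463, -0.2014, 0.1285]
tool_rot: [[0.991, -0.134, 0.005], [-0.134, -0.991, -0.004], [0.006, 0.003, -1.0]]
ft_force: [7.2, -5.2, 1.1]
grip_width: 0.0188
```

```bash
python3 st.py
```

```text
t 16.85 phi 2.163 r 60.23 Ftan 8.8 Frad(on tool,out) -0.9 fz 1.1 p [ 0.5463 -0.2014  0.1285] tq [-0.9  -1.09  0.01] w 0.0188
```

>>> move_arm --pt "0 0 0 0"

```text
time_s: 16.95
position: [0.5463, -0.2014, 0.1285]
tool_rot: [[0.991, -0.134, 0.005], [-0.134, -0.991, -0.004], [0.006, 0.003, -1.0]]
ft_force: [6.9, -4.6, 1.3]
grip_width: 0.0188
```

```bash
python3 st.py
```

```text
t 16.95 phi 2.163 r 60.2 Ftan 8.22 Frad(on tool,out) -1.09 fz 1.3 p [ 0.5463 -0.2014  0.1285] tq [-0.9  -1.11  0.01] w 0.0188
```

>>> move_arm --pt "-2.4 -1.8 0 0"

```text
time_s: 17.05
position: [0.5446, -0.1999, 0.1286]
tool_rot: [[0.991, -0.134, 0.006], [-0.134, -0.991, -0.005], [0.007, 0.004, -1.0]]
ft_force: [7.9, -8.1, 0.1]
grip_width: 0.0186
```

```bash
python3 st.py
```

```text
t 17.05 phi 2.201 r 60.23 Ftan 11.32 Frad(on tool,out) 0.4 fz 0.1 p [ 0.5446 -0.1999  0.1286] tq [-1.38 -1.26 -0.05] w 0.0186
```

>>> move_arm --pt "-1.6 -1.4 0 0"

```text
time_s: 17.15
position: [0.5431, -0.1983, 0.1286]
tool_rot: [[0.991, -0.134, 0.006], [-0.134, -0.991, -0.006], [0.007, 0.005, -1.0]]
ft_force: [8.0, -8.4, -0.5]
grip_width: 0.019
```

```bash
python3 st.py
```

```text
t 17.15 phi 2.237 r 60.19 Ftan 11.55 Frad(on tool,out) 0.09 fz -0.5 p [ 0.5431 -0.1983  0.1286] tq [-1.52 -1.31 -0.01] w 0.019
```

>>> move_arm --pt "0 0 0 0" --pt "0 0 0 0"

```text
time_s: 17.35
position: [0.543, -0.1982, 0.1285]
tool_rot: [[0.991, -0.134, 0.006], [-0.134, -0.991, -0.005], [0.006, 0.004, -1.0]]
ft_force: [7.2, -5.8, 0.4]
grip_width: 0.019
```

```bash
python3 st.py
```

```text
t 17.35 phi 2.24 r 60.21 Ftan 9.16 Frad(on tool,out) -1.12 fz 0.4 p [ 0.543  -0.1982  0.1285] tq [-1.3  -1.18 -0.03] w 0.019
```

>>> move_arm --pt "0.6 0.5 0 0" --pt "1.2 1.0 0 0" --pt "1.2 1.0 0 0"

```text
time_s: 17.65
position: [0.5432, -0.1984, 0.1285]
tool_rot: [[0.991, -0.134, 0.004], [-0.134, -0.991, -0.003], [0.004, 0.003, -1.0]]
ft_force: [4.3, -3.3, 3.8]
grip_width: 0.0186
```

```bash
python3 st.py
```

```text
t 17.65 phi 2.234 r 60.17 Ftan 5.37 Frad(on tool,out) -0.75 fz 3.8 p [ 0.5432 -0.1984  0.1285] tq [-0.81 -0.69 -0.02] w 0.0186
```

>>> move_arm --pt "1.0 0.8 0 0" --pt "1.2 1.0 0 0" --pt "1.2 1.0 0 0"

```text
time_s: 17.95
position: [0.5435, -0.1987, 0.1284]
tool_rot: [[0.991, -0.134, 0.002], [-0.134, -0.991, -0.001], [0.002, 0.001, -1.0]]
ft_force: [1.0, -0.5, 6.3]
grip_width: 0.019
```

>>> move_arm --pt "0 0 0 0" --pt "0 0 0 0" --pt "0 0 0 0" --pt "0 0 0 0" --pt "0 0 0 0" --grip 0.58

```text
time_s: 18.45
position: [0.543, -0.1982, 0.1273]
tool_rot: [[0.991, -0.134, -0.0], [-0.134, -0.991, 0.0], [-0.001, -0.0, -1.0]]
ft_force: [0.0, -0.6, -0.2]
grip_width: 0.036
```

```bash
python3 st.py
```

```text
t 18.45 phi 2.239 r 60.22 Ftan 0.47 Frad(on tool,out) 0.42 fz -0.2 p [ 0.543  -0.1982  0.1273] tq [ 0.05 -0.01 -0.  ] w 0.036
```

>>> move_arm --pt "0 0 -15 0" --pt "0 0 -40 0" --pt "0 0 -75 0" --pt "0 0 -110 0" --pt "-30 0 -140 0" --pt "-70 0 -140 0" --pt "-110 0 -140 0" --pt "-150 0 -140 0" --pt "-150 0 -140 0" --pt "-150 0 -140 0"

```text
time_s: 19.45
position: [0.3943, -0.1784, 0.268]
tool_rot: [[0.991, -0.135, 0.001], [-0.135, -0.991, -0.001], [0.001, 0.001, -1.0]]
ft_force: [-0.3, 0.0, -0.5]
grip_width: 0.0356
```

```bash
python3 - <<'E'
from h import *
print(env.observe()['position'],env.observe()['time_s'])
for n,(r0,r1,c0,c1) in (("top",(150,270,290,450)),("side",(110,230,260,420))):
    a=env.get_image(n)[r0:r1,c0:c1,::-1]; cv2.imwrite(f"pics/{n}9.png",cv2.resize(a,None,fx=4.2,fy=4.2,interpolation=2))
    f=lambda p:np.round((np.array(p)-[r0,c0])*4.2)[::-1]
    b=np.array([.5435,-.1984,.088]); print(n,f(proj(n,b+[0,0,.015])),f(proj(n,b+[0,0,.075])))
E
```

```text
[ 0.39434628 -0.17835333  0.26801549] 19.45
top [637. 357.] [672. 354.]
side [430. 265.] [436. 171.]
```

View pics/top9.png

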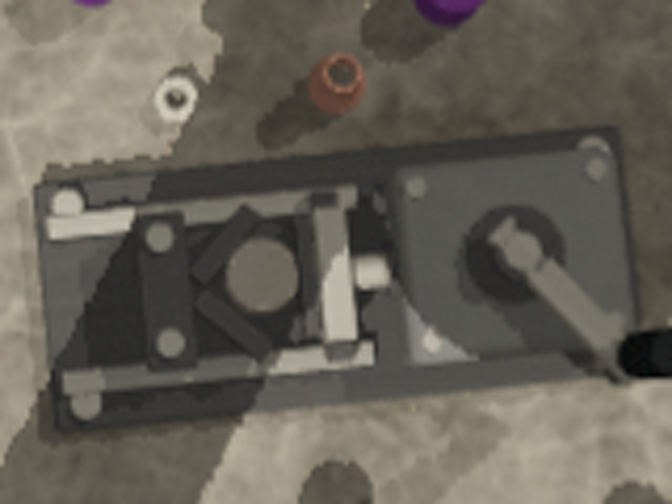

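View pics/side9.png

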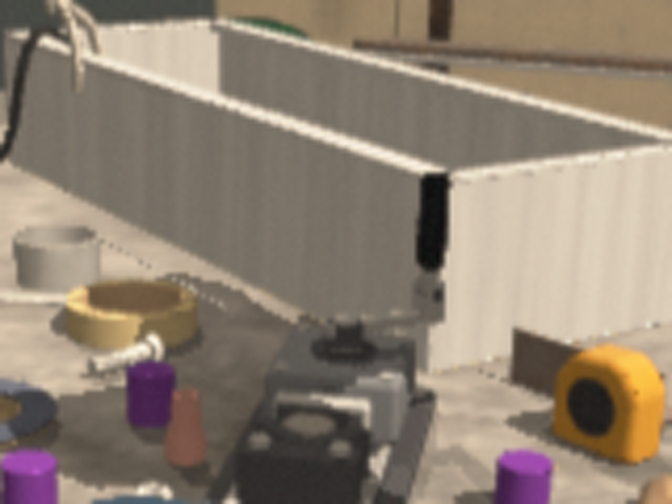

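```bash
python3 - <<'E'
from h import *
a=env.get_image("top")[190:240,325:385,::-1]; cv2.imwrite("pics/z.png",cv2.resize(a,None,fx=11,fy=11,interpolation=2))
T=lambda l,z,p=(.5745,-.058,.121):[p[0]+np.cos(p[2])*l[0]-np.sin(p[2])*l[1],p[1]+np.sin(p[2])*l[0]+np.cos(p[2])*l[1],z]
for rc in ((190+ 0,325),):pass
def loc(rc,z):
    q=unproj("top",rc,z)-np.array([.5745,-.058]);c,s=np.cos(.121),np.sin(.121);return [1e3*(c*q[0]+s*q[1]),1e3*(-s*q[0]+c*q[1])]
print("off",loc((150+275/4.2,290+262/4.2),.049),"edge",loc((150+272/4.2,290+298/4.2),.049),"plate L",loc((150+271/4.2,290+303/4.2),.05))
E
```

```text
off [np.float64(2.4958636037922526), np.float64(5.240771296830163)] edge [np.float64(2.227809560830996), np.float64(-9.893276677486366)] plate L [np.float64(2.3774315805562), np.float64(-11.95864890486349)]
```

View pics/z.png

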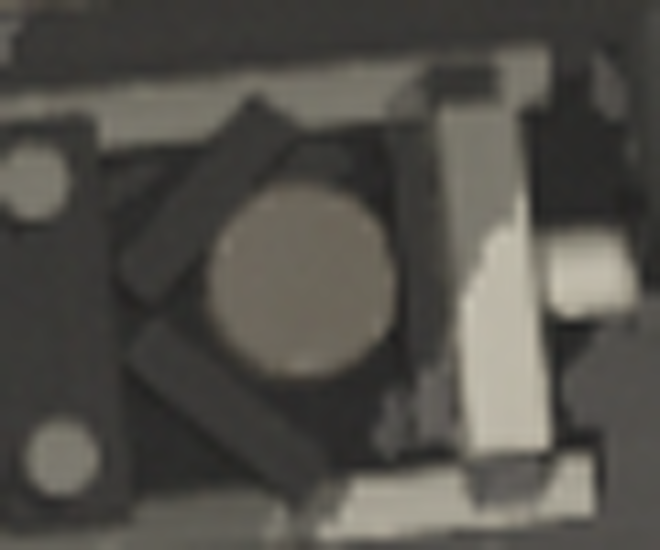

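In the enlarged crop the offcut touches the face plate (crop column ~395) and nests in both V arms. The handle is upright and the arm is clear, so I'm handing in.

```bash
python3 - <<'E'
from rig import env
print(env.close_job())
E
```

```text
the job is handed in; nothing more can be done
None
```

The job is done and handed in at about 19.7 s: the offcut is clamped in the V stop, the handle is upright, and the arm has let go and is clear.

- **Folding the handle:** The first lift only brought it to about 65° because the sleeve slipped in the pads. I regripped it and pushed it to its stop, where the force rose from 6 to 16 N. The side picture then matched the 90° model, all before any winding.
- **Winding:** I turned the crank about 2.24 rad clockwise. The handle force was steady at 5.7–6.0 N, began to rise at about 1.9 rad, and reached 11.5 N while still moving. By force, wrist torque and angle, that puts 34–38 N at the jaw, within the 30–40 N range.
- **Letting go:** I eased the load off before opening the fingers, and the crank moved back only about 0.015 rad.
- **Last pictures:** The handle still matches the vertical model. The offcut stands against the face plate and in the V.

**What did not fully agree:** With the arm stopped, the handle force read only about 9 N. I had no stopped reading from before the load came on, so the jaw force rests on the moving readings. A rough pixel estimate showed a gap of about 2 mm between the offcut and the face plate. The enlarged picture and the force rise both point to contact.

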